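Pop the embossing die and stop it on its slide

ROBOT

A 6-joint arm with a two-finger parallel gripper is mounted at the origin on the work surface. World frame = base frame: x ahead of the robot, y to its left, z up, the work surface at z = 0. Lengths are in m, angles in rad, forces in N, time in s.
With the tool pointing down it reaches from about 0.4 to 0.825 m from the base axis. Payload 7 kg.
Tool frame: the origin (TCP) lies at the very end of the fingers, on their centre line; the grasp point (between the pads) lies arm.hold_point_z behind it (arm.hold_point_z is the distance from the TCP to the grasp point, in m); z points along the fingers, y is the line along which they close (so a half turn about z gives the same grasp; the last joint's range is limited). The gripper opens to 88 mm and grips with 3 to 60 N. Pads are 19 mm wide; open, the fingers measure 130 mm over their backs; the gripper's body (78 mm by 193 mm) begins 47 mm behind the grasp point.
Start: joints at [-0.859, 0.359, 0.012, 0, -1.224, -0.288], TCP at [0.278, -0.615, 0.227] pointing down, gripper open.
Joint ranges: [-3.07, 3.07], [-1.43, 2.12], [-1.02, 1.25], [-3.03, 1.67], [-3.05, -0], [-3.03, 3.03]. Speed limits (rad/s): [2.39, 2.39, 3.01, 3.14, 3.14, 3.14].

INTERFACE

Orientations are given as [roll, pitch, yaw] about the fixed x, y, z axes, in that order (R = Rz(yaw) Ry(pitch) Rx(roll)).
In Python, from station import arm, workorder, grab_frame, camera_params gives the robot as it stands (arm), with the cameras as plain functions and the job (workorder).
- The arm moves only by the tool nudge_tcp, called after "Call:" in YAML: its name, and indented under it one key for each argument. Schema: {"type":"object","properties":{"deltas":{"type":"array","items":{"type":"number"},"minItems":5,"maxItems":100},"grip_force":{"type":"number"},"only":{"type":"string"},"quiet":{"type":"boolean"},"lines":{"type":"string"}},"required":["deltas"],"additionalProperties":false}. deltas is one flat list of numbers that holds 1 to 20 rows one after another, with no inner brackets; each row has 5 numbers: the finger opening in m, then dx, dy, dz in fractions of the full range, 1 being 1000 mm, then a turn about the tool's z in parts of the range, where 1.0 means 180 degrees; each row is the pose to reach, as a shift and turn from the pose commanded when the call began, along the tool's axes at that moment; what a row does not reach only later rows make up. A row lasts 1/12 s, in which the tool goes at most 0.0417 m and 0.125 rad, less where a joint would pass 70% of its speed; a pose out of reach is approached as far as the arm can. The fingers move at their own pace and stop on an object; grip_force is the grip in N (left out, the last holds). Time passes only in rows, so rows that do not move let the fingers close. The tool returns the time, the measured TCP pose, the force, the opening and the grip force at its end. only (a regular expression) keeps the lines of the reply that match it, lines (a string "A,B") keeps lines A to B, and quiet returns only ok. Shift and turn numbers lie between -1 and 1, and a call with a number outside is refused. Input that does not fit is refused with a message, and nothing moves.
- arm.get_state(): the state, without advancing time (a new reading comes with each control period).
- grab_frame(name): name is "side" or "top" or "wrist"; returns the picture (480x640x3 uint8, red, green, blue); there is no depth.
- camera_params(name): a dict with "fx", "fy", "cx", "cy" (pixels), "D" ([k1, k2, p1, p2, k3] as OpenCV has them; the pictures are not rectified), "T" (4x4, takes a point from camera to world coordinates); the wrist camera has in their place "hand_eye" (4x4, takes a point from camera to tool coordinates, whose origin is the TCP and whose axes are the flange's). Camera axes: x right, y down, z forward; pixel columns grow to the right and rows downward; lengths in m; the calibration is good to about 2 mm. A picture is of the moment at which its call begins: read the wrist's pose just before it. camera_params takes no time and is no camera call.
- workorder.job_done(): hands the job in; it is judged then, once.
The state is a dict: "t": time; "q": joint angles; "qd": joint speeds; "joint_efforts": joint torques, N m; "eef_pos": TCP position; "ee_rot": TCP orientation; "force": force on the tool from outside, world axes, zero at the start; "moment": the same for the moment, N m; "width": finger opening in m; "gripper_force": force on a finger pad.
Only numpy, scipy, OpenCV 4.12 (cv2) and the standard library are available. Lean on these libraries where they do the work, as an engineer would, in place of code of your own. Each camera call takes 0.05 s, during which the arm holds its last target. There are 200 camera calls.

TASK

On the die holder, push the spring ejector key fully down with one fingertip so that the embossing die pops up out of its nest, and stop the die with the other finger before it slides away down the slide. Do not lift or carry anything, and leave the other things on the desk where they are. Finish with the finger still holding the die back, at rest on the slide, completely out of its nest.

Things in the scene. Friction and masses are not known exactly. Their poses are not given: they have to be found in the camera images.
- holder: Grey die holder, fixed to the desk, about 190 x 115 mm and 95 mm high. Origin on the desk under it; x points horizontally down the slide, y to the left of that, z up. A straight slide runs along its x axis at y = 0, falling 20 degrees towards +x, 50 mm wide between 4 mm thick side walls 10 mm high; the ejector key stands beside it on the -y side, level with the slide's middle.
- slide: Slippery aluminium slide on the holder. Origin on the centreline at the upper edge of its floor (holder x -45, z 56 mm); x down the 20 degree slope, y as the holder's, z square to the floor. Floor from x 0 to 130 mm, lower end open: a loose die runs off it in about 0.4 s. From x -48 to 0 is the nest, 7 mm deeper than the floor; its step at x 0 keeps the die in.
- die: The embossing die to eject: steel block 44 (along x) x 46 (y) x 22 mm high, about 200 g, with a small raised brass heart on its top. Origin at the centre of its underside, z out of its top. Starts in the nest, parallel to the slide, origin at slide x -22, z -7 mm. Once out on the slide its top is about 23 mm above the floor.
- key_top (a point): Centre of the flat level top of the black ejector key, 40 (holder x) x 28 mm (y), 50 mm above the desk when up, 40 when down. At holder x 21, y -54 mm: beside slide x 70 mm, 54 mm from the slide's centreline. The slide floor beside it is 32 mm above the desk, so a second finger level with the one on the pressed key clears the floor by about 8 mm and blocks the die.
- key (a joint): Travel of the ejector key straight down in m: 0 up, 0.010 fully down (against a stop). It springs back when let go. It lifts the nest's floor and the die with it 0.9 mm per mm; the die clears the step and slides off at about 0.008. Fully down with the die takes about 6 N.
- spare_die: Second steel die of the same size with a plain round brass disc on top, lying loose on the desk at the holder's +y side. Origin at its underside. Leave alone.
- tape: Ring of brass-coloured tape, 52 mm across, 18 mm high, flat on the desk at the holder's +y side. Origin at its underside. Leave alone.
- eraser: White eraser 45 x 22 x 14 mm on the desk at the holder's -y side, behind the key. Origin at its underside. Leave alone.
- jar: Small glass jar, 56 mm across, 60 mm high. Origin at its underside. Leave alone.
- stapler: Stapler 130 x 36 x 60 mm. Origin at its underside. Leave alone.
- pencil_cup: White cup of pencils, 76 mm across, 100 mm high, pencils up to 170 mm. Origin at its underside. Leave alone.
- notebook: Closed brown notebook 210 x 148 x 14 mm. Origin at its underside. Leave alone.

How it is judged:
By the outcome, as a careful person would: the job done as asked, in the order asked, and still so for the second after the job is handed in, while the arm keeps its last pose, push and grip.
It also fails if it takes over 32 s, if anything falls off the work surface, if the arm or the gripper's body presses on something with over 40 N, if the wrist force passes 120 N, or if a joint passes its speed limit or range.

## Working session

There is one attempt and no reset: what is moved stays moved. The work goes in short steps, Python scripts to look and compute and a tool call to move; the robot and the scene stay as the last step left them, time stands still between calls to the robot, and variables do not carry over. Pictures are saved under pics/ and viewed, at most 10 in all, crops included, and the job is handed in when it is done.

```bash
mkdir -p pics; ls; python3 - <<'E'
from station import arm, workorder, grab_frame, camera_params
import cv2
for n in ["top","side"]:
    cv2.imwrite(f"pics/{n}0.png",grab_frame(n)[:,:,::-1])
    p=camera_params(n);print(n,p)
print(camera_params("wrist"))
s=arm.get_state();print(s["t"],s["eef_pos"],s["ee_rot"],s["width"],arm.hold_point_z)
E
```

```text
pics
station.py
top {'fx': 535.2568761962485, 'fy': 535.2568761962485, 'cx': 319.0722191942982, 'cy': 239.01417642957244, 'D': array([-0.06407415,  0.        ,  0.        ,  0.        ,  0.        ]), 'T': array([[-0.01867756, -0.99469207,  0.10118716,  0.43031294],
       [-0.99971234,  0.01705657, -0.01686136,  0.00592248],
       [ 0.01504595, -0.10147298, -0.99472451,  1.27079508],
       [ 0.        ,  0.        ,  0.        ,  1.        ]])}
side {'fx': 617.8902812223726, 'fy': 617.8902812223726, 'cx': 317.92678182587076, 'cy': 237.97755973479846, 'D': array([-0.08059696,  0.        ,  0.        ,  0.        ,  0.        ]), 'T': array([[-0.75433214, -0.29695771,  0.58549051, -0.12483211],
       [-0.65642749,  0.35377626, -0.66629221,  0.79565184],
       [-0.00927204, -0.8869377 , -0.46179601,  0.63558102],
       [ 0.        ,  0.        ,  0.        ,  1.        ]])}
{'fx': 382.45799606470143, 'fy': 382.45799606470143, 'cx': 323.1194884924035, 'cy': 237.5301607164419, 'D': array([-0.04958431,  0.        ,  0.        ,  0.        ,  0.        ]), 'hand_eye': array([[ 5.39249479e-04, -9.66800784e-01, -2.55530727e-01,
         6.84027025e-02],
       [ 9.99999790e-01,  6.13153417e-04, -2.09555381e-04,
         2.45781087e-04],
       [ 3.59277845e-04, -2.55530560e-01,  9.66800912e-01,
        -1.57096423e-01],
       [ 0.00000000e+00,  0.00000000e+00,  0.00000000e+00,
         1.00000000e+00]])}
0.1 [ 0.27735972 -0.6149203   0.22572033] [ 3.14011199e+00 -1.58605484e-04 -2.71791737e+00] 0.0877068768212014 0.0188
```

View pics/top0.png

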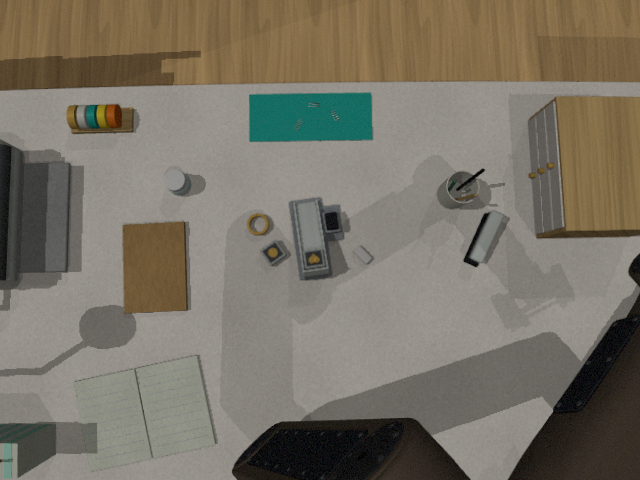

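View pics/side0.png

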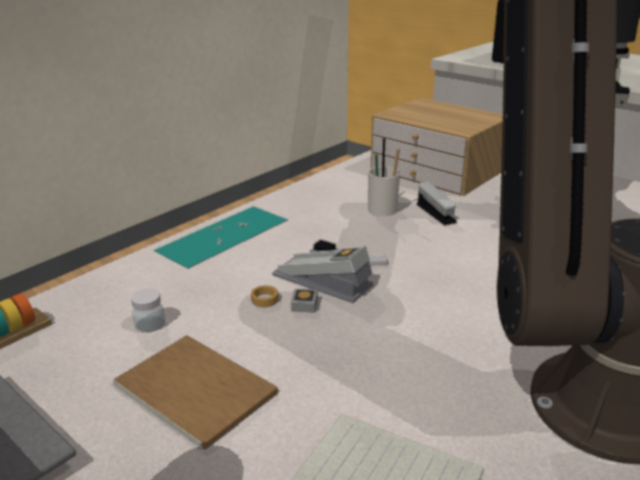

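The top view shows the holder at about (310,238), with the die at its near end (314,258), the key at (333,222) and the eraser at (362,255). The slide falls away from the robot. I'll enlarge that area.

```bash
python3 - <<'E'
import cv2
a=cv2.imread("pics/top0.png")[185:290,270:390]
cv2.imwrite("pics/crop.png",cv2.resize(a,None,fx=5.5,fy=5.5,interpolation=cv2.INTER_CUBIC))
E
```

```text
(no output)
```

View pics/crop.png

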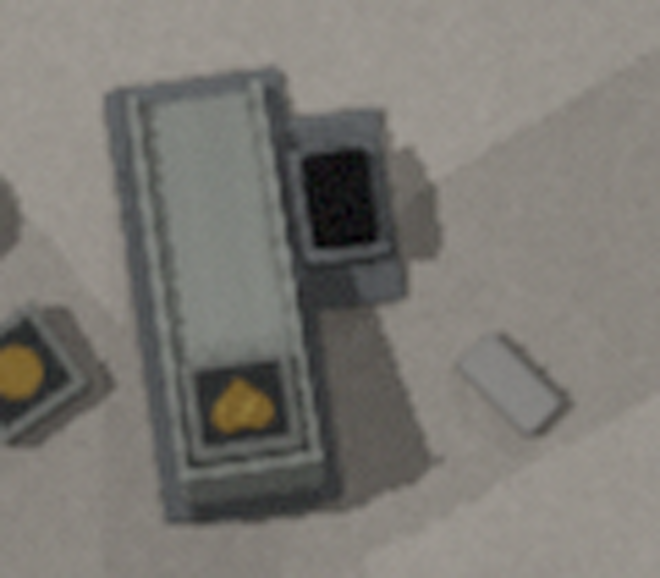

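```bash
cat > h.py <<'E'
import numpy as np,cv2
from scipy.optimize import least_squares
from scipy.spatial.transform import Rotation as R
c,s=np.cos(np.radians(20)),np.sin(np.radians(20))
def sl(x,y,z): return [-.045+c*x+s*z,y,.056-s*x+c*z]
def proj(cam,P,T=None):
    T=np.linalg.inv(cam["T"] if T is None else T)
    K=np.array([[cam["fx"],0,cam["cx"]],[0,cam["fy"],cam["cy"]],[0,0,1.]])
    return cv2.projectPoints(np.array(P,float),cv2.Rodrigues(T[:3,:3])[0],T[:3,3],K,cam["D"])[0][:,0]
def wor(h,P): return R.from_euler("z",h[2]).apply(np.array(P))+[h[0],h[1],0]
def fit(cam,P,uv,T=None,h0=(.5,0,0)):
    r=least_squares(lambda h:(proj(cam,wor(h,P),T)-uv).ravel(),h0,x_scale=[.01,.01,.05])
    return r.x,r.fun.reshape(-1,2)
KEY=[[.041,-.04,.05],[.041,-.068,.05],[.001,-.068,.05],[.001,-.04,.05]]
DIE=[sl(0,.023,.015),sl(0,-.023,.015),sl(-.044,-.023,.015),sl(-.044,.023,.015)]
E
python3 - <<'E'
from h import *
from station import arm, workorder, grab_frame, camera_params
cam=camera_params("top")
uv=np.array([(303,155),(370,148),(380,240),(315,250),(192,372),(290,360),(300,440),(200,452)])/5.5+[270,185]
h,e=fit(cam,KEY+DIE,uv);print(h,e.round(1).tolist())
print(wor(h,[[.021,-.054,.05],[.021,0,.04]]))
s=arm.get_state();print(R.from_euler("xyz",s["ee_rot"]).as_matrix().round(3))
E
```

```text
[0.56773863 0.00466389 0.12885783] [[-0.0, 0.2], [-0.2, -0.2], [0.6, 0.1], [0.4, 0.0], [-2.0, -1.3], [0.4, -2.1], [1.5, 1.2], [-0.8, 2.0]]
[[ 0.59550361 -0.04618988  0.05      ]
 [ 0.58856452  0.00736242  0.04      ]]
[[-0.912 -0.411 -0.001]
 [-0.411  0.912  0.001]
 [ 0.     0.001 -1.   ]]
```

Units first: turns go in shares of 180 degrees. So 0.295 rad / 3.1416 = 0.0939.

Call:
nudge_tcp:
  deltas: [0.04, -0.531, 0.414, 0.04, 0.0939, 0.04, -0.531, 0.414, 0.04, 0.0939, 0.04, -0.531, 0.414, 0.04, 0.0939, 0.04, -0.531, 0.414, 0.04, 0.0939, 0.04, -0.531, 0.414, 0.04, 0.0939, 0.04, -0.531, 0.414, 0.04, 0.0939, 0.04, -0.531, 0.414, 0.04, 0.0939, 0.04, -0.531, 0.414, 0.04, 0.0939, 0.04, -0.531, 0.414, 0.04, 0.0939, 0.04, -0.531, 0.414, 0.04, 0.0939, 0.04, -0.531, 0.414, 0.04, 0.0939, 0.04, -0.531, 0.414, 0.04, 0.0939, 0.04, -0.531, 0.414, 0.04, 0.0939, 0.04, -0.531, 0.414, 0.04, 0.0939, 0.04, -0.531, 0.414, 0.04, 0.0939, 0.04, -0.531, 0.414, 0.04, 0.0939, 0.04, -0.531, 0.414, 0.04, 0.0939, 0.04, -0.531, 0.414, 0.04, 0.0939, 0.04, -0.531, 0.414, 0.04, 0.0939, 0.04, -0.531, 0.414, 0.04, 0.0939]

```text
t: 1.77
eef_pos: [0.5908, -0.02, 0.1862]
ee_rot: [-3.142, -0.001, -3.013]
force: [-0.1, -0.1, -0.4]
width: 0.0402
gripper_force: 0.0
```

```bash
python3 - <<'E'
from h import *
from station import arm, workorder, grab_frame, camera_params
s=arm.get_state();np.savez("w.npz",p=s["eef_pos"],r=s["ee_rot"]);print(s["eef_pos"],s["ee_rot"],s["width"])
im=grab_frame("wrist")[:,:,::-1];cv2.imwrite("pics/w1.png",im)
E
```

```text
[ 0.5907747  -0.01999772  0.18623252] [-3.14153047e+00 -9.13192056e-04 -3.01293465e+00] 0.04016409122586451
```

View pics/w1.png

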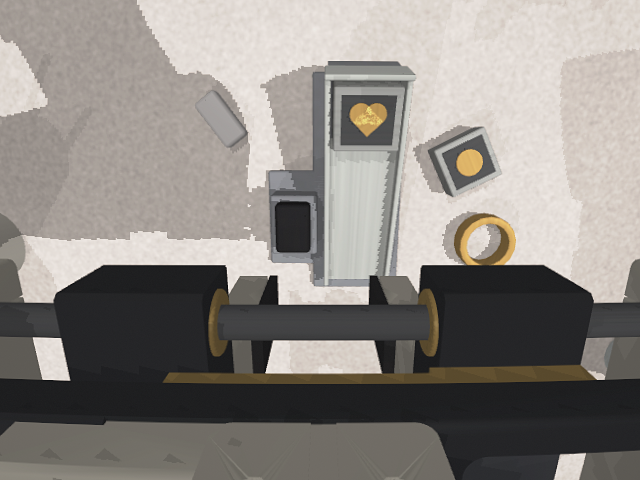

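```bash
python3 - <<'E'
from h import *
from station import arm, workorder, grab_frame, camera_params
im=cv2.imread("pics/w1.png")
a=cv2.resize(im[60:290,220:420],None,fx=2.5,fy=2.5,interpolation=cv2.INTER_CUBIC)
b=cv2.resize(im[260:385,220:420],None,fx=2.5,fy=2.5,interpolation=cv2.INTER_CUBIC)
cv2.imwrite("pics/w1a.png",a)
cv2.imwrite("pics/w1b.png",cv2.resize(im[260:385,220:420],None,fx=4,fy=4,interpolation=cv2.INTER_CUBIC))
c=camera_params("wrist");H=c["hand_eye"]
for z in(0,-.03):
  for y in(.0201,.03,.041): print(z,y,proj(c,[[x,y,z] for x in(-.0095,.0095)]+[[.0095,-y,z]],H).round(0).tolist())
E
```

```text
0 0.0201 [[367.0, 316.0], [369.0, 276.0], [277.0, 276.0]]
0 0.03 [[389.0, 316.0], [391.0, 276.0], [254.0, 276.0]]
0 0.041 [[413.0, 316.0], [416.0, 276.0], [229.0, 276.0]]
-0.03 0.0201 [[376.0, 352.0], [378.0, 305.0], [267.0, 305.0]]
-0.03 0.03 [[402.0, 352.0], [405.0, 305.0], [240.0, 305.0]]
-0.03 0.041 [[431.0, 352.0], [435.0, 305.0], [209.0, 305.0]]
```

View pics/w1a.png

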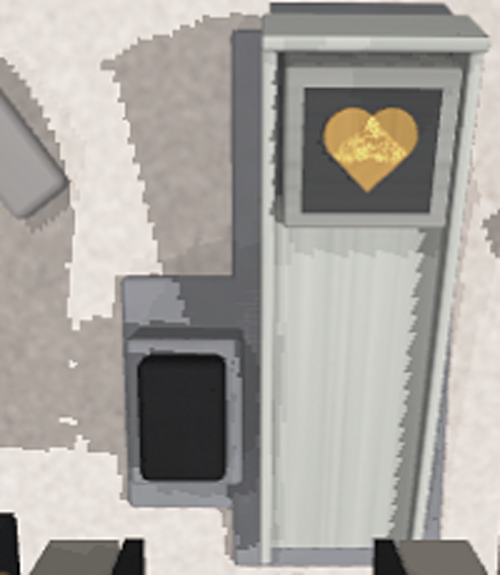

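View pics/w1b.png

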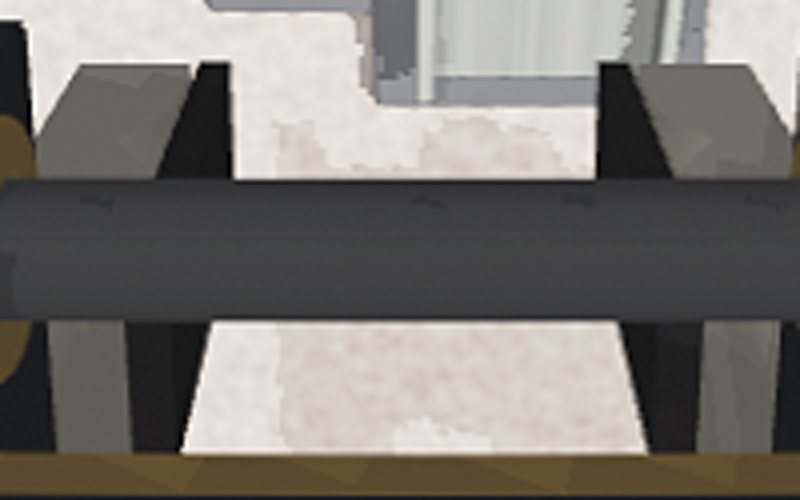

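```bash
python3 - <<'E'
from h import *
from station import arm, workorder, grab_frame, camera_params
c=camera_params("wrist");d=np.load("w.npz")
T=np.eye(4);T[:3,:3]=R.from_euler("xyz",d["r"]).as_matrix();T[:3,3]=d["p"];Tw=T@c["hand_eye"]
# KEY order: +x-y-inner..., DIE: (0,+),(0,-),(-44,-),(-44,+)
k=[(224,480),(140,480),(138,354),(224,354)];di=[(444,226),(288,224),(285,66),(462,67)]
uv=np.array(k+di)/2.5+[220,60]
h,e=fit(c,KEY+DIE,uv,Tw,(.567,.005,.13));print(h,e.round(1).tolist())
hk,e=fit(c,KEY,uv[:4],Tw,(.567,.005,.13));print(hk,e.round(1).tolist())
g=wor(h,[[.021,-.027,0]])[0];print(g, wor(h,[[.021,-.054,.05]]),wor(hk,[[.021,-.054,.05]]))
print("tool move",T[:3,:3].T@(g-T[:3,3]),"yaw err",h[2]-(d["r"][2]+np.pi))
E
```

```text
[0.56755047 0.00721081 0.12419421] [[0.5, 0.4], [-0.8, 0.2], [-1.4, 1.2], [0.3, 1.4], [1.2, 0.2], [-2.1, 0.5], [0.4, -1.6], [1.6, -1.3]]
[0.567015   0.00749054 0.12107698] [[0.8, -0.3], [-0.6, -0.6], [-1.0, 0.3], [0.8, 0.6]]
[ 0.59173335 -0.01697985  0.        ] [[ 0.59507798 -0.04377189  0.05      ]] [[ 0.59438345 -0.04357773  0.05      ]]
tool move [-0.001508    0.00288151  0.18623104] yaw err -0.004463791695617933
```

The wrist view shows the key at about (293,227), the die still in its nest at (369,118), and the fingertips about 16 mm thick. Both cameras agree on the holder pose to within 3 mm. I'll descend to just above the key.

Call:
nudge_tcp:
  deltas: [0.038, -0.001, 0.002, 0.04, 0, 0.038, -0.001, 0.002, 0.08, 0, 0.038, -0.001, 0.002, 0.11, 0, 0.038, -0.001, 0.002, 0.13, 0, 0.038, -0.001, 0.002, 0.13, 0]

```text
t: 2.23
eef_pos: [0.5886, -0.0193, 0.0524]
ee_rot: [-3.141, -0.007, -3.015]
force: [0.1, -0.2, -0.6]
width: 0.0377
gripper_force: 0.0
```

```bash
python3 - <<'E'
from station import arm, workorder, grab_frame, camera_params
import cv2
im=cv2.resize(grab_frame("wrist")[60:400,170:470,::-1],None,fx=1.7,fy=1.7)
cv2.imwrite("pics/w2.png",im)
E
```

```text
(no output)
```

View pics/w2.png

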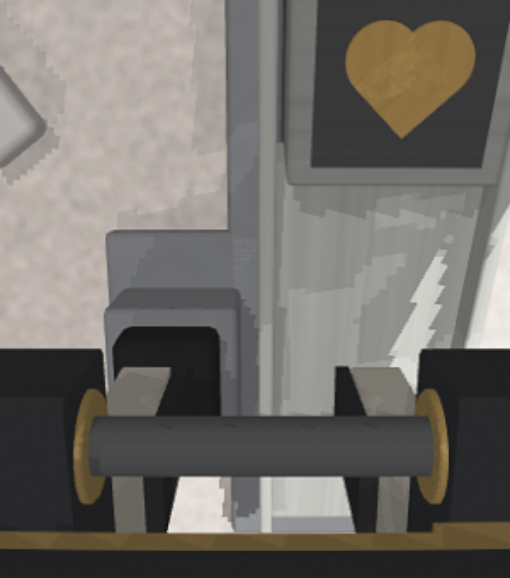

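The key finger sits about 4 mm too far towards -y on the key: finger 112–184, key 113–220. The slide finger is inside the slide. I'll shift +y and let it settle.

Call:
nudge_tcp:
  deltas: [0.038, 0, 0.004, 0, 0, 0.038, 0, 0.004, 0, 0, 0.038, 0, 0.004, 0, 0]

```text
t: 2.53
eef_pos: [0.5927, -0.0132, 0.0586]
ee_rot: [3.141, 0.003, -3.013]
force: [-0.0, 0.2, -0.3]
width: 0.0381
gripper_force: 0.0
```

```bash
python3 - <<'E'
from station import arm, workorder, grab_frame, camera_params
import cv2
im=cv2.resize(grab_frame("wrist")[60:400,170:470,::-1],None,fx=1.7,fy=1.7)
cv2.imwrite("pics/w3.png",im)
E
```

```text
(no output)
```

View pics/w3.png

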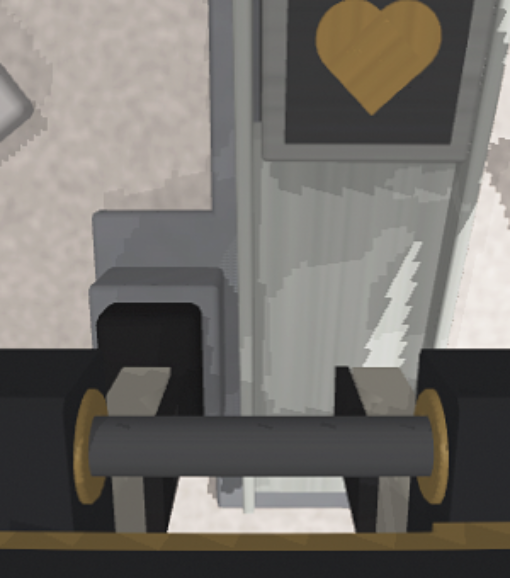

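Now the key finger is centred on the key (148 against 150), and the other finger is in the middle of the slide. Next, press.

Call:
nudge_tcp:
  deltas: [0.038, 0.002, 0, 0.005, 0, 0.038, 0.002, 0, 0.01, 0, 0.038, 0.002, 0, 0.014, 0, 0.038, 0.002, 0, 0.017, 0, 0.038, 0.002, 0, 0.019, 0, 0.038, 0.002, 0, 0.019, 0, 0.038, 0.002, 0, 0.019, 0, 0.038, 0.002, 0, 0.019, 0]

```text
t: 3.25
eef_pos: [0.5904, -0.0135, 0.0398]
ee_rot: [-3.141, 0.002, -3.012]
force: [-7.3, 3.2, 23.7]
width: 0.038
gripper_force: 12.0
```

```bash
python3 - <<'E'
from station import arm, workorder, grab_frame, camera_params
import cv2
im=cv2.resize(grab_frame("wrist")[60:400,170:470,::-1],None,fx=1.7,fy=1.7)
cv2.imwrite("pics/w4.png",im)
E
```

```text
(no output)
```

View pics/w4.png

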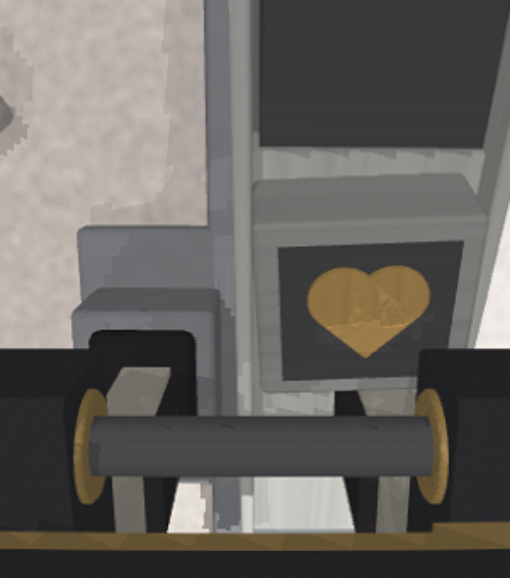

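The die sits on the slide floor, clear of the nest, and rests against the finger. The key is on its stop (z 39.8 mm, 24 N). I'll let it settle, confirm nothing moves, and hand in.

Call:
nudge_tcp:
  deltas: [0.038, 0, 0, 0, 0, 0.038, 0, 0, 0, 0, 0.038, 0, 0, 0, 0, 0.038, 0, 0, 0, 0, 0.038, 0, 0, 0, 0, 0.038, 0, 0, 0, 0]

```text
t: 3.8
eef_pos: [0.5904, -0.0135, 0.0398]
ee_rot: [-3.141, 0.002, -3.012]
force: [-7.2, 3.7, 22.9]
width: 0.038
gripper_force: 12.0
```

```bash
python3 - <<'E'
from station import arm, workorder, grab_frame, camera_params
import cv2,numpy as np
a=cv2.resize(grab_frame("wrist")[60:400,170:470,::-1],None,fx=1.7,fy=1.7)
d=np.abs(a.astype(int)-cv2.imread("pics/w4.png")).mean();print(d)
if d<4: print(workorder.job_done())
E
```

```text
0.43216409978062736
the job is handed in; nothing more can be done
None
```

The job is handed in: one finger is holding the ejector key down on its stop, and the die is out of its nest, at rest on the slide against the other finger. The robot clock read 3.8 s at the last check.

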